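# Load the zirconia blank into the milling blank holder

### The arm

A 6-joint arm with a two-finger parallel gripper is mounted at the origin on a cart in front of the work surface, level with it; the furniture and walls round the work are solid. World frame = base frame: x ahead of the robot, y to its left, z up, the work surface at z = 0. Lengths are in m, angles in degrees, forces in N, time in s.
With the tool pointing down it reaches from about 0.3 to 0.75 m from the base axis. Payload 8.5 kg.
Tool frame: the origin (TCP) lies at the very end of the fingers, on their centre line; the grasp point (between the pads) lies env.pinch_z behind it (env.pinch_z is the distance from the TCP to the grasp point, in m); z points along the fingers, y is the line along which they close (so a half turn about z gives the same grasp; the last joint's range is limited). The gripper opens to 85 mm and grips with 20 to 120 N. Pads are 22 mm wide; open, the fingers measure 114 mm over their backs; the gripper's body (76 mm by 85 mm) begins 54 mm behind the grasp point. The pads swing forward as they close: fully open they stand 13 mm farther back than shut.
Start: joints at [54.815, 21.807, 74.336, -0, 83.858, -12.336], TCP at [0.214, 0.507, 0.231] pointing down, gripper open.
Joint ranges: [-178.18, 178.18], [-50.72, 133.34], [12.68, 142.11], [-81.47, 261.47], [9.98, 163.14], [-165.26, 165.26]. Speed limits (degrees/s): [136.94, 136.94, 180, 180, 180, 180].

### API

Orientations are given as a 3x3 rotation matrix whose columns are the frame's x, y, z axes.
In Python, from rig import telemetry, get_image, env gives the robot as it stands. The module is installed in compiled form; this text tells all that it offers.
- The arm moves only by the tool apply_moves, never from a script. Its argument "series" is a list of rows, each a list of 7 numbers: the shift along the tool's x, y, z in mm, then the turn, a rotation vector about the tool's x, y, z in degrees, then the opening, from 0 (shut) to 1 (fully open). A call has 1 to 12 rows; each row shifts and turns the commanded pose from where the row before left it, along the tool's axes as they then stand; what a row does not reach is not made up. A row lasts 1/8 s, in which the tool goes at most 62.5 mm and 10.7 degrees, less where a joint would pass 70% of its speed; a pose out of reach is approached as far as the arm can. A call with a gripper value outside its range is refused whole. The fingers move at their own pace and stop on an object; "grip_force" is the grip in N (left out, the last holds). Time passes only in rows, so rows that do not move let the fingers close. It gives the time, the measured TCP pose, the force, the opening and the grip force at its end, in the units of the state.
- telemetry.observe(): the state, without advancing time (a new reading comes with each control period).
- get_image(name): name is "scene" or "top" or "wrist"; returns a dict with "frame" (400x640x3 uint8, red, green, blue), "z_map" (400x640 float32, m along the optical axis (not along the pixel's ray), 0 where there is no reading), "vertical_fov" (degrees; the focal length in pixels is half the picture's height over the tangent of half this angle, whatever the lens; pixels are square), "cx", "cy" (the principal point, pixels), "eye" and "attitude" of the camera in the world; the wrist camera has in their place "mount" (4x4, takes a point from camera to tool coordinates, whose origin is the TCP and whose axes are the flange's). Camera axes: x right, y up, looking along -z (the intrinsics and any distortion apply to the point x, -y, -z); pixel columns grow to the right and rows downward; lengths in m; the calibration is good to about 2 mm. A picture is of the moment at which its call begins: read the wrist's pose just before it.
- env.close_job(): hands the job in; it is judged then, once.
The state is a dict: "time_s": time; "q": joint angles; "qvel": joint speeds; "joint_efforts": joint torques, N m; "position": TCP position; "tool_rot": TCP orientation; "ft_force": force on the tool from outside, world axes, zero at the start; "wrist_torque": the same for the moment, N m; "grip_width": finger opening in m; "gripper_force": force on a finger pad.
Only numpy, scipy, OpenCV 4.12 (cv2) and the standard library are available. Lean on these libraries where they do the work, as an engineer would, in place of code of your own. Each camera call takes 0.05 s, during which the arm holds its last target. There are 200 camera calls.

### The job

The three D-shaped white milling blanks look alike, but one is zirconia and weighs well over twice as much as the other two, which are acrylic: find it by its weight. Lay it in the milling holder with its flat towards the sliding jaw, and swing the clamp lever until you feel the jaw bear firmly on the flat, without forcing it. Leave the two acrylic blanks lying flat on the bench clear of the holder, and do not disturb anything else.

Things in the scene. Friction and masses are not known exactly. Their poses are not given: they have to be found in the camera images.
- blank_a: one of three alike milling blanks: tooth-white disc 60 mm in diameter, 25 mm thick, one flat cut on its edge (41 mm wide, 22 mm from the centre), so D-shaped from above. Which one is zirconia (about 0.23 kg; acrylic about 0.08 kg) cannot be seen. Origin: centre of the full circle, on the underside; z up, the flat faces its own -x
- blank_b: the second of the three alike blanks; same shape, origin and axes as blank_a
- blank_c: the third of the three alike blanks; same shape, origin and axes as blank_a
- holder: milling blank holder fixed on the bench: aluminium plate 150 x 100 x 14 mm with half-round steel back jaw, sliding jaw and clamp lever. Origin: centre of its underside; x runs from the lever end to the back jaw, z up. Back jaw: arc of inner radius 30.75 mm about the nest, 52 degrees either side of +x, 14.5 mm high above the plate, 12 mm thick; the nest's +y and -y sides are open for fingers
- nest (a point): point on the top of the base plate (14 mm above the bench, 25 mm ahead of the holder's origin along its x) over which the blank's centre belongs; axes as the holder's: a blank seated with its flat to the sliding jaw has its axes parallel to these
- clamp_jaw: sliding steel jaw of the holder, 26 x 46 mm, 16 mm high, flat face to +x; the lever drives it along the holder's +x towards the back jaw, 20 mm per rad. Origin: middle of the lower edge of its face, on the plate. Beside it two guide strips 9 mm high, to 32 mm from the middle line; behind it the lever housing, 14 mm high
- jaw_face (a point): middle of the sliding jaw's flat face, 7 mm above the base plate; 38 mm from the nest point with the lever at 0, 22 mm when it meets the flat of a seated blank
- clamp_lever (a joint): angle of the clamp lever, rad: 0 = open, lever points to the holder's +y; growing = it swings (anticlockwise from above) towards the holder's -x and closes the jaw; it meets a seated blank at about 0.8; end of travel 1.2. It moves stiffly (about 3.5 N at the grip) and stays where it is left
- lever_grip (a point): middle of the upright black grip at the end of the lever, 60 mm from the pivot, 57 mm above the bench; the grip is round, 16 mm in diameter, from 35 to 76 mm above the bench (the flat lever arm lies below that), with free space all round
- lever_pivot (a point): point on the upright axis of the lever, at the height of lever_grip
- cast_on_base: bystander: orange dental cast on a clear plastic base, 56 x 66 x 40 mm; origin at the centre of its underside
- bur_block: bystander: beech block with burs, 40 x 64 x 38 mm; origin at the centre of its underside
- calliper: bystander: small steel vernier calliper lying flat, 36 x 120 x 8 mm, 120 mm along its own y; origin at the centre of its underside
- powder_jar: bystander: clear porcelain powder jar with white lid, 48 mm in diameter, 58 mm high, behind the holder; origin at the centre of its underside
- powder_jar_2: bystander: a second such powder jar beside the first; origin at the centre of its underside
- spirit_burner: bystander: glass spirit burner, 62 mm in diameter, 76 mm high, behind the holder on the left; origin at the centre of its underside
- pen_blue: bystander: blue pen, 179 mm long, lying on the blue mat; origin at the centre of its underside

How it is judged (in metres and radians):
At the end, for the whole second after the job is handed in: the zirconia blank lies flat in the nest (within 3 mm), flat square to the sliding jaw (0.07 rad) and the jaw bearing on it with over 1.5 N; the other two lie flat and still on the bench, clear of the holder, and are the acrylic ones: each presses on the bench with under 1.4 N (((horizontal distance between blank_a and nest below 0.003 m and z of blank_a in the frame of nest below 0.002 m and angle between blank_a's own z axis and vertical below 0.06 rad and x of jaw_face in the frame of blank_a between -0.0235 and -0.0195 m and angle between the x axis of blank_a and the x axis of holder, either way round below 0.07 rad and contact force between clamp_jaw and blank_a above 1.5 N and linear speed of each of blank_a, blank_b, blank_c below 0.01 m/s and contact force between each of blank_b, blank_c and anything else below 1.4 N and height (world z) of blank_b between -0.01 and 0.006 m and angle between each of blank_b, blank_c's own z axis and vertical below 0.1 rad and contact force between each of blank_b, blank_c and holder below 0.05 N and height (world z) of blank_c between -0.01 and 0.006 m) or (horizontal distance between blank_b and nest below 0.003 m and z of blank_b in the frame of nest below 0.002 m and angle between blank_b's own z axis and vertical below 0.06 rad and x of jaw_face in the frame of blank_b between -0.0235 and -0.0195 m and angle between the x axis of blank_b and the x axis of holder, either way round below 0.07 rad and contact force between clamp_jaw and blank_b above 1.5 N and linear speed of each of blank_b, blank_a, blank_c below 0.01 m/s and contact force between each of blank_a, blank_c and anything else below 1.4 N and height (world z) of blank_a between -0.01 and 0.006 m and angle between each of blank_a, blank_c's own z axis and vertical below 0.1 rad and contact force between each of blank_a, blank_c and holder below 0.05 N and height (world z) of blank_c between -0.01 and 0.006 m) or (horizontal distance between blank_c and nest below 0.003 m and z of blank_c in the frame of nest below 0.002 m and angle between blank_c's own z axis and vertical below 0.06 rad and x of jaw_face in the frame of blank_c between -0.0235 and -0.0195 m and angle between the x axis of blank_c and the x axis of holder, either way round below 0.07 rad and contact force between clamp_jaw and blank_c above 1.5 N and linear speed of each of blank_c, blank_a, blank_b below 0.01 m/s and contact force between each of blank_a, blank_b and anything else below 1.4 N and height (world z) of blank_a between -0.01 and 0.006 m and angle between each of blank_a, blank_b's own z axis and vertical below 0.1 rad and contact force between each of blank_a, blank_b and holder below 0.05 N and height (world z) of blank_b between -0.01 and 0.006 m))); the robot touches nothing.
It fails at once if the jaw is forced on a blank with more than 100 N (contact force between clamp_jaw and blank_a above 100 N or contact force between clamp_jaw and blank_b above 100 N or contact force between clamp_jaw and blank_c above 100 N).
It fails at once if a bystander (cast on its base, bur block, calliper, a powder jar, spirit burner, pen) is shifted more than 25 mm (distance of any of cast_on_base, bur_block, calliper, powder_jar, powder_jar_2, spirit_burner, pen_blue from where it was at the start of the episode above 0.025 m).
It also fails if it takes over 72 s, if anything falls off the work surface, if the arm or the gripper's body presses on something with over 40 N, if the wrist force passes 120 N, or if a joint passes its speed limit or range.

## Working session

There is one attempt and no reset: what is moved stays moved. The work goes in short steps, Python scripts to look and compute and a tool call to move; the robot and the scene stay as the last step left them, time stands still between calls to the robot, and variables do not carry over. Pictures are saved under pics/ and viewed, at most 10 in all, crops included, and the job is handed in when it is done.

Besides the shell and the picture viewer there is one more tool, called after "Request:" in YAML: its name, and indented under it one key for each argument. apply_moves: Moves the arm, as the interface text tells. Its arguments: {"type":"object","properties":{"series":{"type":"array"},"grip_force":{"type":"number"}},"required":["series"]}

```bash
mkdir -p pics; cat > h.py <<'E'
import numpy as np, cv2
from rig import telemetry, get_image, env
def cam(n):
    s=telemetry.observe(); d=get_image(n)
    if n=='wrist':
        T=np.eye(4);T[:3,:3]=np.array(s['tool_rot']).reshape(3,3);T[:3,3]=s['position']
        M=T@np.array(d['mount']); d['R']=M[:3,:3]; d['p']=M[:3,3]
    else:
        A=np.array(d['attitude']); d['R']=A; d['p']=np.array(d['eye'])
    d['f']=200/np.tan(np.radians(d['vertical_fov'])/2)
    return d
def ray(d,u,v,z):
    r=np.array([(u-d['cx'])/d['f'],-(v-d['cy'])/d['f'],-1.]); w=d['R']@r
    return d['p']+w*(z-d['p'][2])/w[2]
def cloud(d):
    v,u=np.mgrid[:400,:640]; Z=d['z_map']
    c=np.stack([(u-d['cx'])/d['f']*Z,-(v-d['cy'])/d['f']*Z,-Z],-1)
    return c@d['R'].T+d['p']
def save(d,n): cv2.imwrite('pics/'+n,cv2.cvtColor(d['frame'],cv2.COLOR_RGB2BGR))
E
python3 - <<'E'
from h import *
print(env.pinch_z, telemetry.observe())
for n in ('top','scene'):
    d=cam(n); save(d,n+'.png'); print(n,d['p'],np.shape(d['R']),d['R'],d['f'],d['cx'],d['cy'],[k for k in d])
E
```

```text
0.0187 {'time_s': 0.0, 'q': array([ 5.48154306e+01,  2.18417096e+01,  7.43862441e+01, -2.88384698e-04,
        8.38575394e+01, -1.23346988e+01]), 'qvel': array([-0.05799211, -0.11890198, -0.05067159, -0.00668308, -0.06537064,
       -0.14999205]), 'joint_efforts': array([-1.76316771e-03, -4.48453760e+01, -2.31279749e+01, -2.80202930e-04,
        4.69973529e-03, -7.24770132e-06]), 'position': array([0.21339204, 0.50659122, 0.23069626]), 'tool_rot': array([[-9.21525583e-01,  3.88316711e-01, -8.55696223e-04],
       [ 3.88317527e-01,  9.21524825e-01, -1.22240548e-03],
       [ 3.13864836e-04, -1.45875977e-03, -9.99998887e-01]]), 'ft_force': array([ 0.68632596, -0.26599984, -0.48804671]), 'wrist_torque': array([-0.0453279 ,  0.04108685,  0.05474591]), 'gripper_force': 0.0, 'grip_width': 0.08536110877061921}
top [ 0.46216975 -0.10761439  1.12385742] (3, 3) [[-0.01115706  0.99396647 -0.10911544]
 [-0.99983341 -0.00951282  0.01557772]
 [ 0.01444573  0.10927106  0.99390702]] 368.8741855617588 324.17229456124375 194.65842541961032 ['frame', 'z_map', 'vertical_fov', 'cx', 'cy', 'eye', 'attitude', 'R', 'p', 'f']
scene [-0.23390041 -0.3162648   0.80760058] (3, 3) [[ 0.23924904  0.65421463 -0.71746994]
 [-0.97094413  0.15721576 -0.18041815]
 [-0.00523461  0.73978809  0.67281958]] 443.25083553529214 317.97829381333577 208.5957788268209 ['frame', 'z_map', 'vertical_fov', 'cx', 'cy', 'eye', 'attitude', 'R', 'p', 'f']
```

View pics/top.png

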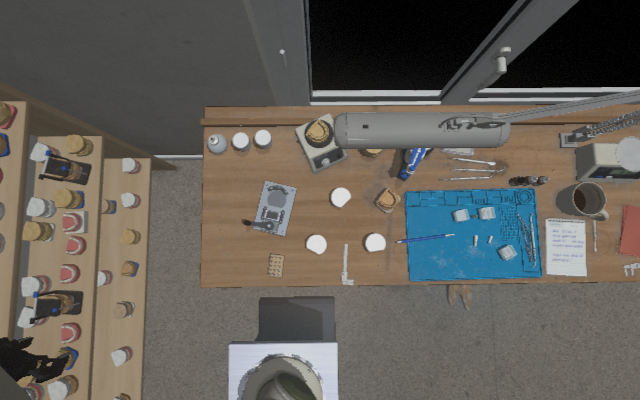

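View pics/scene.png

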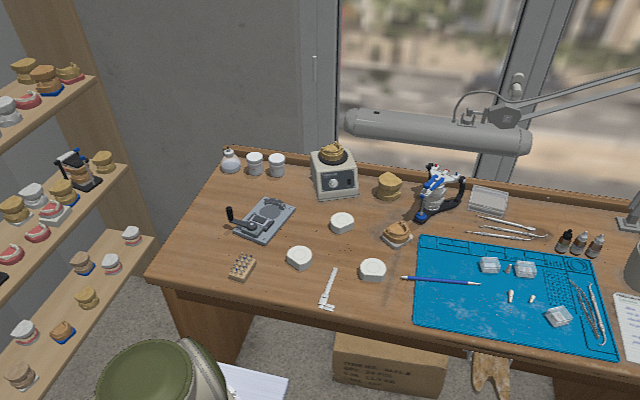

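The top view shows the blanks near (340,198), (316,243) and (375,242). The holder is near (274,208), with its lever grip near (248,223).

```bash
cat >> h.py <<'E'
def blanks(d,z=.025,thr=150,amin=150):
    """white blobs whose outline on plane z is a D: centre, flat direction (+x of blank = away from flat), outlines"""
    im=d['frame'].astype(int); m=((im.min(-1)>thr)&(im.max(-1)-im.min(-1)<40)).astype(np.uint8)
    P=cloud(d)
    out=[]
    if d['z_map'].max()>0: m&=((abs(P[...,2]-z)<.008)).astype(np.uint8)
    m=cv2.morphologyEx(m,cv2.MORPH_OPEN,np.ones((3,3),np.uint8))
    for c in cv2.findContours(m,cv2.RETR_EXTERNAL,cv2.CHAIN_APPROX_NONE)[0]:
        if cv2.contourArea(c)<amin: continue
        w=np.array([ray(d,u,v,z)[:2] for u,v in c[:,0]])
        A=cv2.contourArea((w*1e4).astype(np.float32))*1e-2
        if not 1800<A<3300: continue
        (x,y),r=cv2.minEnclosingCircle((w*1e3).astype(np.float32))
        c0=np.array([x,y])/1e3
        cc=cv2.moments((w*1e4).astype(np.float32)); cen=np.array([cc['m10'],cc['m01']])/cc['m00']*1e-4
        # flat: direction of smallest support
        th=np.radians(np.arange(0,360,1)); n=np.stack([np.cos(th),np.sin(th)],1)
        sup=((w-c0)@n.T).max(0); k=np.convolve(np.r_[sup[-5:],sup,sup[:5]],np.ones(11)/11,'valid'); i=k.argmin()
        out.append((c0,r,A,sup[i]*1e3,(np.degrees(th[i])+180)%360,np.degrees(np.arctan2(*(c0-cen)[::-1])), c[:,0].mean(0)))
    return out
E
python3 - <<'E'
from h import *
np.set_printoptions(precision=4,suppress=True)
for n in('top','scene'):
    d=cam(n)
    for b in blanks(d): print(n,*b)
d=cam('top');P=cloud(d)
for uv in [(340,198),(316,243),(375,242),(274,208),(280,190),(248,223),(289,200),(200+80,215)]: print(uv,P[uv[1],uv[0]])
big=cv2.resize(d['frame'][165:300,195:415],None,fx=3.5,fy=3.5,interpolation=cv2.INTER_CUBIC)
cv2.imwrite('pics/crop.png',big[...,::-1])
d=cam('wrist');save(d,'w0.png');print(d['p'],d['R'],d['f'])
E
```

```text
top [ 0.4359 -0.1001] 29.196788787841797 2269.7680805258456 20.93760522130903 333.0 148.49449213559822 [316.6038 243.6038]
top [ 0.4379 -0.2751] 29.66678237915039 2261.8349577063323 21.359738220450538 2.0 -168.6259749535175 [375.3273 242.4182]
top [ 0.5763 -0.1742] 29.239681243896484 2210.9710816556217 20.62457043174582 44.0 -140.2247787869555 [339.8235 196.2941]
scene [ 0.4356 -0.2755] 29.626270294189453 2331.836336109638 21.873350267245133 9.0 -169.8187515360319 [372.7969 267.1719]
scene [ 0.4342 -0.1011] 29.996458053588867 2318.8349216364327 21.548955802738114 330.0 150.41244959422485 [299.3793 254.0862]
scene [ 0.5742 -0.1741] 29.47608757019043 2235.257772985101 22.924370962588494 45.0 -169.3409956130444 [341.3962 219.2453]
scene [ 0.7365 -0.538 ] 44.074100494384766 2916.054544018507 20.82889847067648 351.0 157.15072199818857 [487.8333 200.0111]
(340, 198) [ 0.572  -0.172   0.0282]
(316, 243) [ 0.4394 -0.0991  0.026 ]
(375, 242) [ 0.4403 -0.2737  0.0257]
(274, 208) [0.5452 0.0267 0.0122]
(280, 190) [0.5997 0.0087 0.0124]
(248, 223) [0.4987 0.0923 0.0752]
(289, 200) [ 0.5688 -0.0187  0.0141]
(280, 215) [0.523  0.0069 0.0285]
[0.1534 0.532  0.3737] [[ 0.3884 -0.8894 -0.241 ]
 [ 0.9215  0.3746  0.1029]
 [-0.0012 -0.262   0.9651]] 339.03243960216633
```

View pics/crop.png

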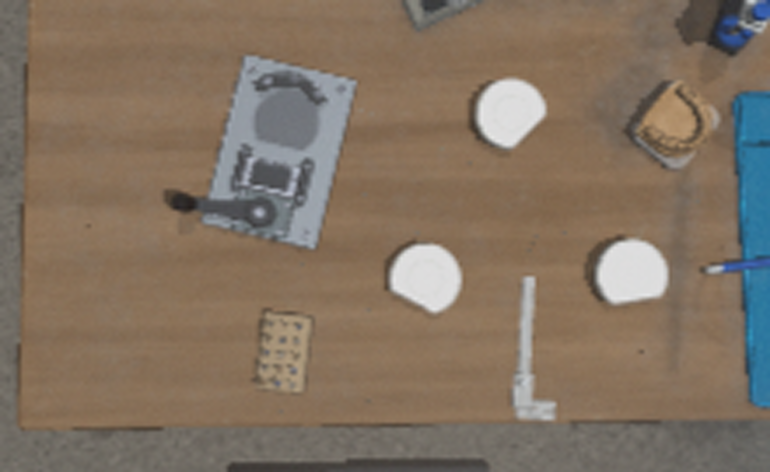

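The crop shows the three blanks with their flats facing down-left, down and down-right. The lever points left on the holder, which is tilted about -14°. I'll move over the middle of the work so one wrist view takes in everything.

Request:
apply_moves:
  series:
    - [-40, -36, 0, 0, 0, 0, 1]
    - [-40, -36, 0, 0, 0, 0, 1]
    - [-40, -36, 0, 0, 0, 0, 1]
    - [-40, -36, 0, 0, 0, 0, 1]
    - [-40, -36, 0, 0, 0, 0, 1]
    - [-40, -36, 0, 0, 0, 0, 1]
    - [-40, -36, 0, 0, 0, 0, 1]
    - [-40, -36, 0, 0, 0, 0, 1]
    - [-40, -36, 0, 0, 0, 0, 1]
    - [-40, -36, 0, 0, 0, 0, 1]
    - [-40, -36, 0, 0, 0, 0, 1]
    - [-40, -36, 0, 0, 0, 0, 1]
  grip_force: 40

```text
time_s: 1.8
position: [0.4887, -0.0795, 0.2314]
tool_rot: [[-0.921, 0.389, 0.0], [0.389, 0.921, -0.0], [-0.0, 0.0, -1.0]]
ft_force: [0.4, -0.0, 0.4]
grip_width: 0.0855
gripper_force: 0.0
```

Request:
apply_moves:
  series:
    - [0, 0, 0, 0, 0, 0, 1]
    - [0, 0, 0, 0, 0, 0, 1]

```text
time_s: 2.05
position: [0.4878, -0.0773, 0.2311]
tool_rot: [[-0.921, 0.388, -0.001], [0.388, 0.921, 0.0], [0.001, 0.0, -1.0]]
ft_force: [-0.4, 0.2, 0.6]
grip_width: 0.0856
gripper_force: 0.0
```

```bash
python3 - <<'E'
from h import *
np.set_printoptions(precision=4,suppress=True)
s=telemetry.observe();print(s['position'],s['tool_rot'],s['ft_force'])
d=cam('wrist');save(d,'w1.png');np.savez('w1.npz',**{k:d[k] for k in d})
for b in blanks(d): print(*b)
E
```

```text
[ 0.4878 -0.0773  0.2311] [[-0.9214  0.3885 -0.0006]
 [ 0.3885  0.9214  0.0005]
 [ 0.0008  0.0002 -1.    ]] [-0.3926  0.209   0.6002]
[ 0.5755 -0.1757] 29.942434310913086 2453.111875473261 21.671998243679162 45.0 -139.5315346486104 [271.4245 276.5683]
[ 0.4376 -0.2756] 29.831995010375977 2465.5756963723898 21.963819280968995 8.0 -174.41494586268573 [131.5329 203.5789]
[ 0.4363 -0.1011] 29.749269485473633 2461.1824835754933 22.1253516188781 333.0 151.6596897635147 [278.1867 136.5482]
```

View pics/w1.png

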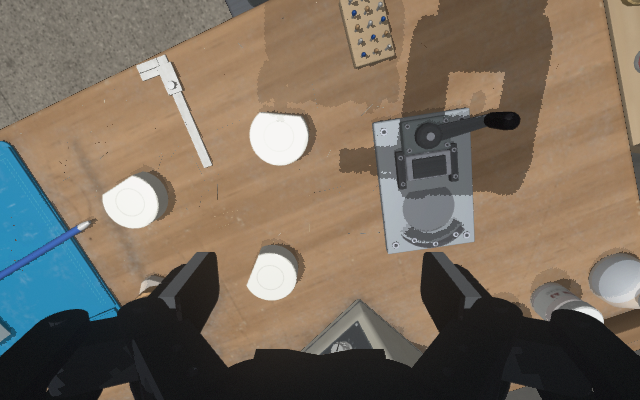

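The wrist view shows the blanks at (278,137), (131,204) and (271,277), with the holder plate corners at about (374,124), (468,108), (474,241) and (388,253). The lever grip is at (503,120) and its pivot at (430,136).

```bash
python3 - <<'E'
from h import *
np.set_printoptions(precision=4,suppress=True)
d=dict(np.load('w1.npz'))
c=[ray(d,u,v,.014)[:2] for u,v in [(374,124),(468,108),(474,241),(388,253)]]
print(np.array(c),sum(c)/4)
for a,b in((0,3),(1,2),(0,1),(3,2)):
    e=c[b]-c[a];print(np.degrees(np.arctan2(e[1],e[0])),np.hypot(*e))
P=cloud(d); m=(P[...,2]>.06)&(P[...,2]<.09)&(d['frame'].max(-1)<90)
m[200:]=0
print('grip',m.sum(),P[m].mean(0), P[m].max(0),P[m].min(0)); print('pivot',ray(d,430,136,.035))
# nest disc recess & screw
print('dark disc',ray(d,429,211,.014))
E
```

```text
[[ 0.4638 -0.0062]
 [ 0.4862  0.088 ]
 [ 0.6297  0.053 ]
 [ 0.6056 -0.042 ]] [0.5463 0.0232]
-14.160677043596577 0.14623216229876934
-13.710117974722609 0.14766311818484112
76.63222718519995 0.09688175225921394
75.78923155461618 0.09803368514593302
grip 393 [0.5    0.0936 0.0719] [0.5083 0.1033 0.0777] [0.4934 0.0878 0.0601]
pivot [0.494  0.0379 0.035 ]
dark disc [0.5758 0.017  0.014 ]
```

Request:
apply_moves:
  series:
    - [38, -42, 0, 0, 0, 0, 1]
    - [0, 0, 40, 0, 0, 5, 1]
    - [0, 0, 50, 0, 0, 0, 1]
    - [0, 0, 50, 0, 0, 0, 1]
    - [0, 0, 50, 0, 0, 0, 1]
    - [0, 0, 25, 0, 0, 0, 1]
    - [0, 0, 12, 0, 0, 0, 1]
    - [0, 0, 4, 0, 0, 0, 1]
    - [0, 0, 0, 0, 0, 0, 1]

```text
time_s: 3.22
position: [0.4372, -0.1016, 0.001]
tool_rot: [[-0.884, 0.467, 0.001], [0.467, 0.884, -0.001], [-0.001, -0.0, -1.0]]
ft_force: [0.7, -0.4, -0.3]
grip_width: 0.0854
gripper_force: 0.0
```

Request:
apply_moves:
  series:
    - [0, 0, 0, 0, 0, 0, 0.6]
    - [0, 0, 0, 0, 0, 0, 0.4]
    - [0, 0, 0, 0, 0, 0, 0.4]
    - [0, 0, 0, 0, 0, 0, 0.4]
    - [0, 0, 0, 0, 0, 0, 0.4]

```text
time_s: 3.85
position: [0.4372, -0.1017, 0.0013]
tool_rot: [[-0.884, 0.467, 0.002], [0.467, 0.884, -0.001], [-0.002, 0.0, -1.0]]
ft_force: [-1.4, 1.6, 8.9]
grip_width: 0.0588
gripper_force: 41.5
```

Request:
apply_moves:
  series:
    - [0, 0, -10, 0, 0, 0, 0.4]
    - [0, 0, -20, 0, 0, 0, 0.4]
    - [0, 0, -15, 0, 0, 0, 0.4]
    - [0, 0, 0, 0, 0, 0, 0.4]
    - [0, 0, 0, 0, 0, 0, 0.4]
    - [0, 0, 0, 0, 0, 0, 0.4]

```text
time_s: 4.6
position: [0.4365, -0.1015, 0.0448]
tool_rot: [[-0.884, 0.467, -0.001], [0.467, 0.884, 0.001], [0.001, 0.0, -1.0]]
ft_force: [0.1, 0.3, -1.8]
grip_width: 0.0585
gripper_force: 44.5
```

```bash
python3 - <<'E'
from h import *
f=[]
for i in range(5): f.append(telemetry.observe()['ft_force']); get_image('wrist')
print(np.round(f,2),np.mean(f,0),telemetry.observe()['grip_width'])
E
```

```text
[[ 0.11  0.34 -1.82]
 [ 0.1  -0.61 -1.93]
 [ 0.44 -0.23 -2.1 ]
 [-0.1   1.27 -2.2 ]
 [-0.52  0.44 -3.06]] [ 0.00549423  0.24069629 -2.22308073] 0.05867451111733494
```

Blank L reads about 2.2 N, so it is the zirconia one. I'll carry it towards the nest.

Request:
apply_moves:
  series:
    - [0, 0, -50, 0, 0, 0, 0.4]
    - [-20, 40, -40, 0, 0, 0, 0.4]
    - [-30, 50, -15, 0, 0, 0, 0.4]
    - [-30, 50, 0, 0, 0, 0, 0.4]
    - [-12, 35, 0, 0, 0, 0, 0.4]
    - [0, 0, 0, 0, 0, -7, 0.4]
    - [0, 0, 0, 0, 0, -7, 0.4]
    - [0, 0, 0, 0, 0, 0, 0.4]
    - [0, 0, 0, 0, 0, 0, 0.4]

```text
time_s: 5.98
position: [0.5998, 0.0101, 0.1502]
tool_rot: [[-0.97, 0.242, -0.0], [0.242, 0.97, 0.0], [0.0, -0.0, -1.0]]
ft_force: [0.1, -0.2, -1.9]
grip_width: 0.0584
gripper_force: 45.6
```

```bash
python3 - <<'E'
from h import *
np.set_printoptions(precision=4,suppress=True)
s=telemetry.observe();print(s['position'],s['tool_rot'],s['ft_force'],s['grip_width'])
d=cam('wrist');np.savez('w2.npz',**{k:d[k] for k in d})
b=cv2.resize(d['frame'][100:400,100:500],None,fx=2,fy=2,interpolation=cv2.INTER_CUBIC)
cv2.imwrite('pics/w2.png',b[...,::-1])
E
```

```text
[0.5998 0.0101 0.1502] [[-0.9703  0.2418 -0.0003]
 [ 0.2418  0.9703  0.    ]
 [ 0.0003 -0.     -1.    ]] [ 0.0545 -0.2043 -1.8522] 0.05836277168986771
```

View pics/w2.png

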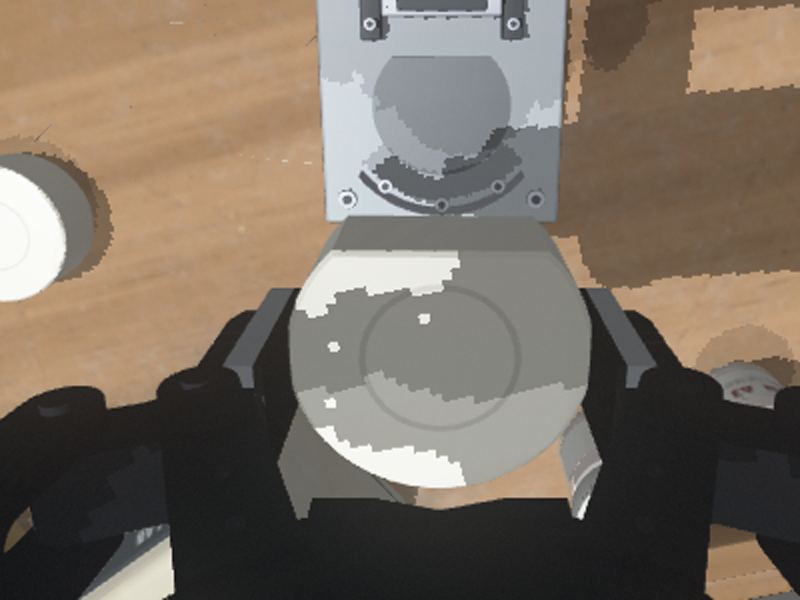

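The crop shows the held blank with its flat edge along row 250 (columns 333 to 545) and its circle edges at columns 289 and 591, bottom row 487. The nest mark shows a flat on row 57 (390 to 497) and sides at 373 and 511.

```bash
python3 - <<'E'
from h import *
np.set_printoptions(precision=4,suppress=True)
d=dict(np.load('w2.npz')); P=cloud(d)
R=np.array([[-.9703,.2418],[.2418,.9703]]); tcp=np.array([.5998,.0101])
full=lambda u,v:(100+u/2-.25,100+v/2-.25)
def T(u,v,z): return (ray(d,*full(u,v),z)[:2]-tcp)@R*1e3   # tool x,y mm
zt=np.median(P[225:330,260:380,2]);print('top z',zt)
for z in(.174,zt): print('blank flatL,R,left,right,bottom',*[T(*p,z) for p in[(333,250),(545,250),(289,335),(591,335),(440,487)]])
print('plate z',np.median(P[105:135,300:330,2]))
print('nest flatL,R,left,right',*[T(*p,.014) for p in[(390,57),(497,57),(373,107),(511,107)]])
print('plate corners bottom, edges',*[T(*p,.014) for p in[(327,220),(556,220),(317,20),(568,20)]])
print('screws jaw',*[T(*p,.014) for p in[(347,199),(536,199)]])
E
```

```text
top z 0.17380667422968396
blank flatL,R,left,right,bottom [ 23.6462 -20.1407] [23.6485 19.114 ] [  6.4152 -29.293 ] [ 6.4239 28.6343] [-27.6841  -0.3223]
blank flatL,R,left,right,bottom [ 23.5786 -20.1729] [23.5809 19.1456] [  6.3195 -29.3401] [ 6.3283 28.6815] [-27.8352  -0.3223]
plate z 0.014205053859139422
nest flatL,R,left,right [ 49.8461 -20.4296] [49.8406 22.6686] [ 29.7379 -27.7962] [29.7332 28.8594]
plate corners bottom, edges [-18.6939 -48.7936] [-18.6912  49.5022] [ 64.2486 -49.1553] [64.2325 50.5496]
screws jaw [ -9.3621 -39.8728] [-9.3616 40.5728]
```

```bash
python3 - <<'E'
from h import *
np.set_printoptions(precision=4,suppress=True)
d=dict(np.load('w2.npz')); P=cloud(d)
R=np.array([[-.9703,.2418],[.2418,.9703]]); tcp=np.array([.5998,.0101])
# jaw top points by depth
def jaw(d,box):
    P=cloud(d);m=np.zeros(P.shape[:2],bool);m[box[0]:box[1],box[2]:box[3]]=1
    m&=abs(P[...,2]-.0285)<.004
    Q=(P[m][:,:2]-tcp)@R*1e3; return Q
for f,box in(('w2.npz',(150,215,270,375)),('w1.npz',(205,250,395,475))):
    Q=jaw(dict(np.load(f)),box)
    print(f,len(Q),Q.min(0),Q.max(0),Q.mean(0))
    print('mid strip',np.percentile(Q[abs(Q[:,1]-.5)<6][:,0],[2,50,98]))
b=cv2.resize(d['frame'][150:215,250:390],None,fx=5.5,fy=5.5,interpolation=cv2.INTER_CUBIC)
cv2.imwrite('pics/w2b.png',b[...,::-1])
E
```

```text
w2.npz 228 [-12.9338 -33.1748] [ 3.5813 33.637 ] [-3.8869  0.2117]
mid strip [-12.7453  -7.6828  -4.3889]
w1.npz 152 [-13.0885 -29.7693] [ 3.2432 33.3787] [-4.7973  2.9215]
mid strip [-13.0434  -7.8852  -4.2099]
```

View pics/w2b.png

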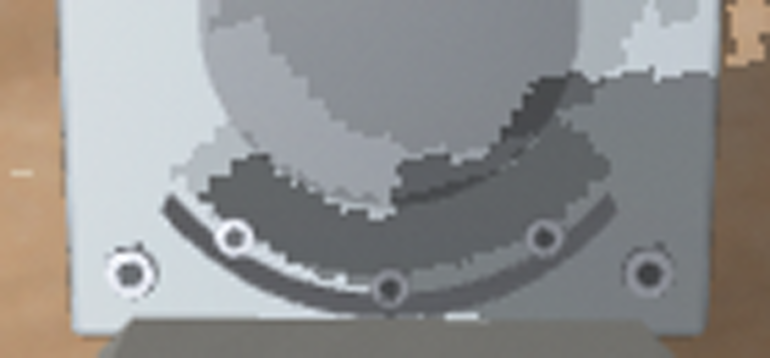

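Request:
apply_moves:
  series:
    - [30, 0.7, 0, 0, 0, 0, 0.4]
    - [0, 0, 40, 0, 0, 0, 0.4]
    - [0, 0, 40, 0, 0, 0, 0.4]
    - [0, 0, 25, 0, 0, 0, 0.4]
    - [0, 0, 11, 0, 0, 0, 0.4]
    - [0, 0, 0, 0, 0, 0, 0.4]
    - [0, 0, 0, 0, 0, 0, 0.4]

```text
time_s: 6.9
position: [0.5716, 0.0179, 0.0354]
tool_rot: [[-0.971, 0.24, 0.002], [0.24, 0.971, -0.0], [-0.002, 0.0, -1.0]]
ft_force: [1.1, -0.6, -2.3]
grip_width: 0.0584
gripper_force: 45.6
```

```bash
python3 - <<'E'
from h import *
np.set_printoptions(precision=4,suppress=True)
s=telemetry.observe();print(s['position'],s['tool_rot'],s['ft_force'],s['grip_width'])
d=cam('wrist');np.savez('w3.npz',**{k:d[k] for k in d})
b=cv2.resize(d['frame'][40:340,130:530],None,fx=2,fy=2,interpolation=cv2.INTER_CUBIC)
cv2.imwrite('pics/w3.png',b[...,::-1])
E
```

```text
[0.5716 0.0179 0.0354] [[-0.9709  0.2397  0.002 ]
 [ 0.2397  0.9709 -0.0004]
 [-0.0021  0.0001 -1.    ]] [ 1.0598 -0.597  -2.321 ] 0.05842013845080319
```

View pics/w3.png

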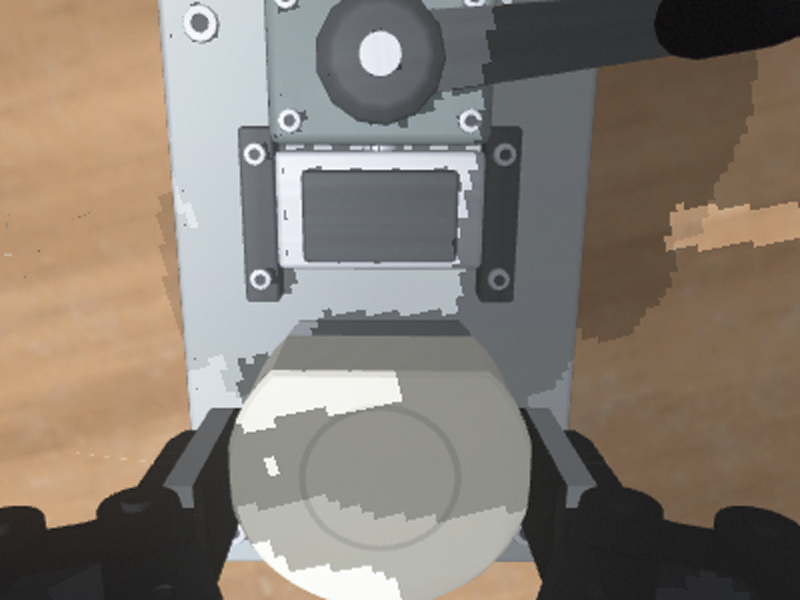

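The view shows the jaw face's upper edge on row 267 (columns 280 to 482), with the blank's flat at row 373 on top and row 335 at its lower edge.

```bash
python3 - <<'E'
from h import *
np.set_printoptions(precision=4,suppress=True)
d=dict(np.load('w3.npz')); P=cloud(d)
R=np.array([[-.9709,.2397],[.2397,.9709]]); tcp=np.array([.5716,.0179])
full=lambda u,v:(130+u/2-.25,40+v/2-.25)
def T(u,v,z): return (ray(d,*full(u,v),z)[:2]-tcp)@R*1e3
zt=np.median(P[240:300,270:370,2]);print('top z',zt)
print('flat top L R',T(270,372,zt),T(494,372,zt),'low edge',T(385,336,zt-.025),'sides',T(230,460,zt),T(530,460,zt))
print('jaw edge',*[T(*p,.030) for p in[(280,267),(381,267),(482,267)]])
print('nest flat',T(380,320,.014),'pivot',T(380,54,.036),'plate L,R',T(190,385,.014),T(570,385,.014))
print('strips',*[T(*p,.023) for p in[(243,215),(520,215)]])
g=(P[...,2]>.06)&(P[...,2]<.08);g[100:]=0; Q=(P[g][:,:2]-tcp)@R*1e3; print('grip',Q.min(0),Q.max(0),Q.mean(0))
E
```

```text
top z 0.05910379052201464
flat top L R [ 23.2841 -20.708 ] [23.2855 20.8386] low edge [22.8219  0.8121] sides [  5.3562 -29.1738] [ 5.3624 28.5629]
jaw edge [ 37.5315 -22.4286] [37.5305 -0.0725] [37.5294 22.2802]
nest flat [21.0301 -0.2859] pivot [80.9936 -0.3007] plate L,R [  3.7003 -49.171 ] [ 3.7047 48.5886]
strips [ 48.1901 -31.4133] [48.1848 31.5041]
grip [78.7913 50.7084] [94.5915 66.757 ] [86.147  56.6301]
```

Request:
apply_moves:
  series:
    - [0, 0, 10, 0, 0, 0, 0.4]
    - [0, 0, 5, 0, 0, 0, 0.4]
    - [0, 0, 3, 0, 0, 0, 0.4]
    - [0, 0, 0, 0, 0, 0, 0.4]
    - [0, 0, 0, 0, 0, 0, 0.4]

```text
time_s: 7.58
position: [0.5711, 0.018, 0.0164]
tool_rot: [[-0.971, 0.239, 0.0], [0.239, 0.971, -0.0], [-0.0, 0.0, -1.0]]
ft_force: [-0.1, -0.5, -1.9]
grip_width: 0.0584
gripper_force: 45.6
```

Request:
apply_moves:
  series:
    - [0, 0, 1, 0, 0, 0, 0.4]
    - [0, 0, 0.5, 0, 0, 0, 0.4]
    - [0, 0, 0, 0, 0, 0, 0.4]

```text
time_s: 7.95
position: [0.5711, 0.018, 0.0154]
tool_rot: [[-0.971, 0.239, 0.001], [0.239, 0.971, -0.0], [-0.001, -0.0, -1.0]]
ft_force: [-1.4, 0.6, 4.5]
grip_width: 0.0585
gripper_force: 46.2
```

Request:
apply_moves:
  series:
    - [0, 0, 0, 0, 0, 0, 0.75]
    - [0, 0, 0, 0, 0, 0, 0.9]
    - [0, 0, 0, 0, 0, 0, 0.95]
    - [0, 0, -10, 0, 0, 0, 0.95]
    - [0, 0, -30, 0, 0, 0, 0.95]
    - [0, 0, -50, 0, 0, 0, 1]
    - [0, 0, -50, 0, 0, 0, 1]
    - [0, 0, 0, 0, 0, 0, 1]
    - [0, 0, 0, 0, 0, 0, 1]

```text
time_s: 9.07
position: [0.5706, 0.0181, 0.1547]
tool_rot: [[-0.971, 0.239, -0.0], [0.239, 0.971, 0.0], [0.0, -0.0, -1.0]]
ft_force: [0.4, 0.5, -0.9]
grip_width: 0.0853
gripper_force: 0.0
```

```bash
python3 - <<'E'
from h import *
np.set_printoptions(precision=4,suppress=True)
s=telemetry.observe();tcp=s['position'][:2];R=s['tool_rot'][:2,:2];print(s['position'],s['tool_rot'],s['ft_force'])
d=cam('wrist');P=cloud(d)
for b in blanks(d,z=.039): print(*b,(b[0]-tcp)@R*1e3)
b=cv2.resize(d['frame'],None,fx=1.25,fy=1.25);cv2.imwrite('pics/w4.png',b[...,::-1])
g=(P[...,2]>.055)&(P[...,2]<.085);g[130:]=0; Q=P[g]; print('grip',Q.min(0),Q.max(0),Q.mean(0))
E
```

```text
[0.5706 0.0181 0.1547] [[-0.9709  0.2393 -0.0004]
 [ 0.2393  0.9709  0.0001]
 [ 0.0004 -0.     -1.    ]] [ 0.3968  0.5224 -0.8952]
[0.5695 0.0177] 29.810190200805664 2463.2583933793244 21.68552632718812 346.0 158.0246577823191 [320.0359 194.139 ] [ 0.9613 -0.5937]
grip [0.4934 0.0881 0.055 ] [0.5094 0.1033 0.0779] [0.5015 0.0943 0.0725]
```

View pics/w4.png

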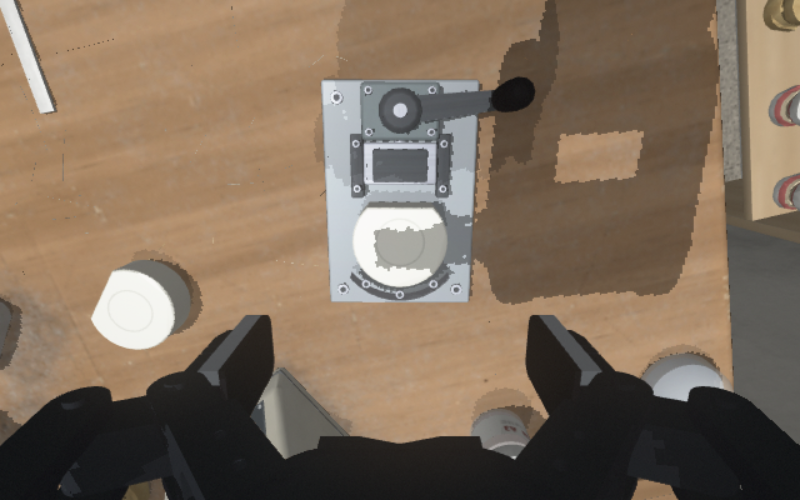

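The blank is in the nest with its flat to the jaw. The lever grip is at (513,95). I'll move above the grip and turn the tool so the fingers close along the swing direction.

Request:
apply_moves:
  series:
    - [43, 29.4, 0, 0, 0, 0, 0.7]
    - [42.7, 29.4, 0, 0, 0, 10, 0.7]
    - [0, 0, 0, 0, 0, 10, 0.7]
    - [0, 0, 0, 0, 0, 10, 0.7]
    - [0, 0, 0, 0, 0, 10, 0.7]
    - [0, 0, 0, 0, 0, 10, 0.7]
    - [0, 0, 0, 0, 0, 10, 0.7]
    - [0, 0, 0, 0, 0, 10, 0.7]
    - [0, 0, 0, 0, 0, 10, 0.7]
    - [0, 0, 0, 0, 0, 10, 0.7]
    - [0, 0, 0, 0, 0, 0, 0.7]
    - [0, 0, 0, 0, 0, 0, 0.7]

```text
time_s: 10.62
position: [0.5016, 0.0956, 0.1543]
tool_rot: [[0.236, 0.972, -0.001], [0.972, -0.236, 0.0], [-0.0, -0.001, -1.0]]
ft_force: [0.9, -0.7, -0.7]
grip_width: 0.0596
gripper_force: 0.0
```

```bash
python3 - <<'E'
from h import *
np.set_printoptions(precision=4,suppress=True)
s=telemetry.observe();tcp=s['position'][:2];R=s['tool_rot'][:2,:2];print(s['position'],s['tool_rot'],s['ft_force'],s['q'])
f=[]
d=cam('wrist');P=cloud(d)
g=(P[...,2]>.065)&(P[...,2]<.085); Q=(P[g][:,:2]-tcp)@R*1e3
k=np.hypot(*Q.T)<25;Q=Q[k]; print('grip',k.sum(),Q.min(0),Q.max(0),Q.mean(0))
for i in range(5): f.append(telemetry.observe()['ft_force'][2]); get_image('wrist')
print(f)
E
```

```text
[0.5016 0.0956 0.1543] [[ 0.2361  0.9717 -0.0013]
 [ 0.9717 -0.2361  0.0001]
 [-0.0002 -0.0013 -1.    ]] [ 0.8926 -0.6657 -0.6839] [-2.5116 22.1172 87.7193  0.0001 70.2371 11.1465]
grip 437 [-5.9181 -7.9383] [8.6653 7.6032] [ 2.2635 -0.3981]
[np.float64(0.04891522666770083), np.float64(-0.5769761780196242), np.float64(0.6071404340013763), np.float64(-0.165826666918116), np.float64(-0.4659927576119317)]
```

Request:
apply_moves:
  series:
    - [0, 0, 40, 0, 0, 0, 0.6]
    - [0, 0, 40, 0, 0, 0, 0.6]
    - [0, 0, 25, 0, 0, 0, 0.6]
    - [0, 0, 7, 0, 0, 0, 0.6]
    - [0, 0, 0, 0, 0, 0, 0.3]
    - [0, 0, 0, 0, 0, 0, 0.1]
    - [0, 0, 0, 0, 0, 0, 0.1]
    - [0, 0, 0, 0, 0, 0, 0.1]
    - [0, 0, 0, 0, 0, 0, 0.1]
  grip_force: 30

```text
time_s: 12.05
position: [0.5021, 0.0958, 0.0438]
tool_rot: [[0.239, 0.971, 0.001], [0.971, -0.239, 0.0], [0.001, 0.001, -1.0]]
ft_force: [-1.9, 1.4, 6.9]
grip_width: 0.0147
gripper_force: 29.6
```

Request:
apply_moves:
  series:
    - [0, 0, -2, 0, 0, 0, 0.1]
    - [-0.2, -4.8, 0, 0, 0, -4.6, 0.1]
    - [-0.2, -4.8, 0, 0, 0, -4.6, 0.1]
    - [-0.2, -4.8, 0, 0, 0, -4.6, 0.1]
    - [-0.2, -4.8, 0, 0, 0, -4.6, 0.1]
    - [0, 0, 0, 0, 0, 0, 0.1]
    - [0, 0, 0, 0, 0, 0, 0.1]

```text
time_s: 12.92
position: [0.4824, 0.0958, 0.0441]
tool_rot: [[-0.08, 0.997, -0.002], [0.997, 0.08, -0.002], [-0.002, -0.002, -1.0]]
ft_force: [1.5, -7.7, -10.3]
grip_width: 0.015
gripper_force: 30.5
```

Request:
apply_moves:
  series:
    - [-1, 0, 1.2, 0, 0, 0, 0.1]
    - [-0.3, -4.8, 0, 0, 0, -4.6, 0.1]
    - [-0.3, -4.8, 0, 0, 0, -4.6, 0.1]
    - [-0.3, -4.8, 0, 0, 0, -4.6, 0.1]
    - [0, 0, 0, 0, 0, 0, 0.1]
    - [0, 0, 0, 0, 0, 0, 0.1]

```text
time_s: 13.68
position: [0.4694, 0.0921, 0.0439]
tool_rot: [[-0.315, 0.949, 0.001], [0.949, 0.315, -0.002], [-0.002, 0.001, -1.0]]
ft_force: [1.0, -7.5, -1.3]
grip_width: 0.0146
gripper_force: 31.4
```

Request:
apply_moves:
  series:
    - [-1, 0, 0, 0, 0, 0, 0.1]
    - [-0.3, -4.8, 0, 0, 0, -4.6, 0.1]
    - [-0.2, -3.6, 0, 0, 0, -3.4, 0.1]
    - [0, 0, 0, 0, 0, 0, 0.1]

```text
time_s: 14.18
position: [0.462, 0.0883, 0.0439]
tool_rot: [[-0.443, 0.896, 0.002], [0.896, 0.443, -0.001], [-0.001, 0.001, -1.0]]
ft_force: [1.4, -3.5, -1.0]
grip_width: 0.015
gripper_force: 31.4
```

```bash
cat > f.py <<'E'
from h import *
s=telemetry.observe();p=s['position'];R=s['tool_rot']
v=p[:2]-[.4871,.0370]
print('theta pos',np.arctan2(v[1],v[0])-np.radians(76.1),'r',np.hypot(*v),'theta yaw',np.arctan2(R[1,0],R[0,0])-np.radians(76.1))
print('force tool',s['ft_force']@R, 'mz',s['wrist_torque'],s['grip_width'],s['gripper_force'])
E
python3 f.py
```

```text
theta pos 0.6967251230231035 r 0.0571044673129451 theta yaw 0.7019278679814533
force tool [-3.76814972 -0.33014917  0.97973224] mz [-0.59284462 -0.30559563 -0.06688503] 0.015024885250870316 31.431899613817222
```

Request:
apply_moves:
  series:
    - [-0.3, -1.8, 0, 0, 0, -1.7, 0.1]
    - [0, -1.2, 0, 0, 0, -1.1, 0.1]

```text
time_s: 14.42
position: [0.4597, 0.0868, 0.0439]
tool_rot: [[-0.488, 0.873, 0.002], [0.873, 0.488, -0.0], [-0.001, 0.002, -1.0]]
ft_force: [5.0, -2.5, -1.2]
grip_width: 0.0151
gripper_force: 31.4
```

```bash
python3 f.py
```

```text
theta pos 0.7459678597777768 r 0.0568569231194637 theta yaw 0.7522642378297819
force tool [-4.58687115  3.1795112   1.23052574] mz [-0.38453054 -0.73446568 -0.11047015] 0.015059288029642352 31.442053267528536
```

Moving friction is about 3.2 N. I'll carry on in small steps.

Request:
apply_moves:
  series:
    - [-0.2, -1.2, 0, 0, 0, -1.1, 0.1]
    - [0, -1.0, 0, 0, 0, -1, 0.1]

```text
time_s: 14.68
position: [0.4584, 0.0859, 0.044]
tool_rot: [[-0.519, 0.855, 0.004], [0.855, 0.519, 0.001], [-0.001, 0.003, -1.0]]
ft_force: [8.4, 2.0, -2.2]
grip_width: 0.0151
gripper_force: 31.3
```

```bash
python3 f.py
```

```text
theta pos 0.7731392116770017 r 0.05669785734770851 theta yaw 0.7882958277220897
force tool [-2.6763391   8.22191244  2.23626683] mz [ 0.25448123 -1.28356249 -0.19783844] 0.015134073495648537 31.272939476184547
```

Request:
apply_moves:
  series:
    - [0, -0.6, 0, 0, 0, -0.3, 0.1]
    - [0, 0, 0, 0, 0, 0, 0.1]

```text
time_s: 14.92
position: [0.4583, 0.0858, 0.044]
tool_rot: [[-0.523, 0.852, 0.004], [0.852, 0.523, 0.001], [-0.002, 0.004, -1.0]]
ft_force: [8.7, 2.9, -3.7]
grip_width: 0.0148
gripper_force: 31.3
```

```bash
python3 f.py
```

```text
theta pos 0.7762516437418028 r 0.05666368108627397 theta yaw 0.7928355262810678
force tool [-2.11996755  8.92935766  3.7577165 ] mz [ 0.34565559 -1.2232182  -0.24678942] 0.014796422595359402 31.268036657420453
```

Request:
apply_moves:
  series:
    - [0, -0.8, 0, 0, 0, 0, 0.1]
    - [0, 0, 0, 0, 0, 0, 0.1]

```text
time_s: 15.18
position: [0.4581, 0.0856, 0.044]
tool_rot: [[-0.523, 0.852, 0.006], [0.853, 0.523, 0.001], [-0.002, 0.005, -1.0]]
ft_force: [10.3, 4.3, -5.1]
grip_width: 0.0148
gripper_force: 31.2
```

```bash
python3 f.py
```

```text
theta pos 0.7806313460593839 r 0.05660871736092846 theta yaw 0.7926447377855537
force tool [-1.74202418 10.97564915  5.19439998] mz [ 0.76461533 -1.57803582 -0.1717723 ] 0.014832358052960034 31.23671213281341
```

The jaw is bearing firmly, with about 11 N at the grip. I'll release and look.

Request:
apply_moves:
  series:
    - [0, 0, 0, 0, 0, 0, 0.5]
    - [0, 0, 0, 0, 0, 0, 0.6]
    - [0, 0, 0, 0, 0, 0, 0.6]
    - [0, 0, -25, 0, 0, 0, 0.6]
    - [0, 0, -50, 0, 0, 0, 0.6]
    - [0, 0, -50, 0, 0, 0, 0.6]
    - [40, 0, -20, 0, 0, 0, 0.6]
    - [50, 0, 0, 0, 0, 0, 0.6]
    - [0, 0, 0, 0, 0, 0, 0.6]
    - [0, 0, 0, 0, 0, 0, 0.6]

```text
time_s: 16.42
position: [0.4089, 0.1615, 0.1886]
tool_rot: [[-0.524, 0.852, -0.0], [0.852, 0.524, -0.0], [-0.0, -0.0, -1.0]]
ft_force: [0.5, 0.6, -0.4]
grip_width: 0.0514
gripper_force: 0.0
```

```bash
python3 - <<'E'
from h import *
np.set_printoptions(precision=4,suppress=True)
print(telemetry.observe()['position'])
d=cam('top');P=cloud(d)
for z in(.025,.039):
  for b in blanks(d,z=z): print(z,*b)
b=cv2.resize(d['frame'][150:300,195:415],None,fx=3.5,fy=3.5,interpolation=cv2.INTER_CUBIC)
w=cam('wrist')
for b2 in blanks(w,z=.039): print('wrist',*b2)
b=cv2.resize(w['frame'],None,fx=1.25,fy=1.25)
cv2.imwrite('pics/fin.png',b[...,::-1])
E
```

```text
[0.4089 0.1615 0.1886]
0.025 [ 0.4379 -0.2751] 29.66678237915039 2261.4582235342264 21.96009384591889 9.0 -155.2891815232779 [375.3509 242.2456]
0.025 [ 0.5752 -0.1744] 29.37464714050293 2133.0744611620903 19.70665442025206 44.0 -118.4944060334787 [339.8214 195.7679]
0.039 [0.5719 0.0185] 29.597715377807617 2293.1485588851433 22.17635411339368 348.0 177.37203458139783 [275.6909 197.8909]
```

View pics/fin.png

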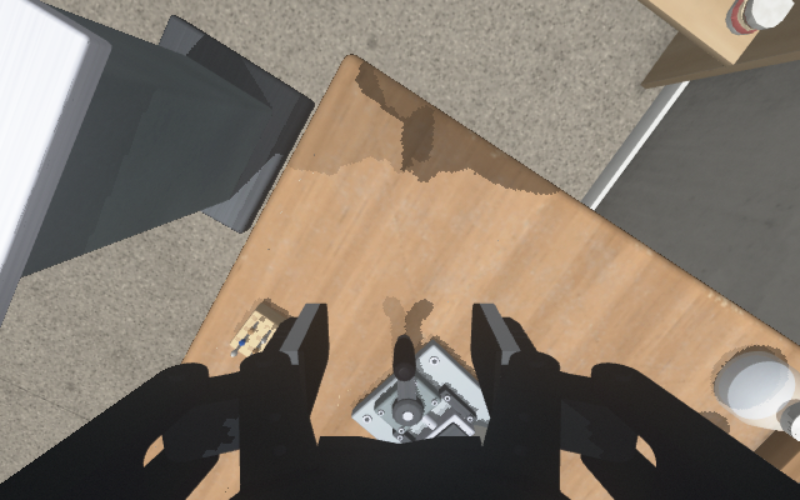

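The lever stayed swung over at (405,360). The top view puts the clamped blank within about 1 mm of the nest, and the other two blanks haven't moved.

```bash
python3 -c "
from rig import env
print(env.close_job())"
```

```text
the job is handed in; nothing more can be done
None
```

The heavy blank (about 2 N when lifted, so zirconia) is in the holder with its flat to the jaw and clamped at about 11 N on the lever grip; the other two were neither touched nor weighed and still lie on the bench, and the job is handed in at about 17 s with no verdict returned.

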